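# Hook a shelf bracket into the bench upright and lock it

### The job

Fit the blue shelf bracket to the slotted upright: put its hook through the top slot framed in orange and lower it behind the face, then press the bracket down until it is fully home on its seat and the spring catch has snapped out over it, and let go. Never force bracket and upright together with more than 60 N, and leave the other things on the bench where they are.

Things in the scene. Friction and masses are not known exactly. Their poses are not given: they have to be found in the camera images.
- bracket_grip (a point): Loose blue shelf bracket, 0.25 kg, standing on the bench. Point in its web, 65 mm above its underside; grip the web here from above. Web 10 mm thick (y), x = -35 to 55 mm from here, top edge 85 mm above the underside; flange below it 6 mm thick, 50 wide. x points to the hook end, z up. At x = 55 to 59 mm a back plate, 40 mm wide, 95 mm tall.
- pad (a point): Centre of the top of the bracket's orange thumb pad (38 x 40 mm), above the web's hook end: 40 mm along x from bracket_grip, 30 mm higher. Same axes. A place to press on with shut fingers (the upright stands 19 mm beyond it and rises above it).
- hook_root (a point): On the bracket's back face, 59 mm along x from bracket_grip, 10 mm higher; same axes. Root of the one steel hook, 8 mm wide (y): neck from x = 0 to 10.5 mm, z = -5 to 5 mm; from it a lip hangs to z = -42 mm, 5.5 mm clear of the back face; at its foot a nose 11 mm tall sticks out to x = 15.5 mm. Whole hook: 47 mm tall.
- slot (a point): Centre of the top slot (framed in orange) on the front face of the fixed upright, 157.5 mm above the bench. x points into the slot, z up. Slot 11 mm wide (y), 55 tall (z = -27.5 to 27.5 mm), plate 4 mm thick. Push the hook in level with hook_root 18 mm above this point until the back plate meets the face; then move down: the lip slides behind the plate.
- upright: Slotted aluminium upright, 60 mm wide, 197 tall, on a grey foot 130 mm square; origin at bench level below slot. Behind it a lock unit with spring catch and firm seat, set by a screw at an unmeasured height: fully home, hook_root is 9 to 22 mm below slot, so feel for the seat (resistance rises sharply). A slow push of 12 to 20 N is enough; over 60 N spoils it.
- catch (a joint): Orange spring catch behind the top slot: 0 rad = sprung out (before the press, and again when locked); the nose pushes it back to about 0.2 rad. The nose meets it with hook_root 4 mm below to 10 mm above slot; pushing past it takes up to about 10 N over about 18 mm, then it snaps out over the nose 1.5 mm before the seat.
- tube_rack: Bystander, leave alone: white tube rack, 50 x 130 mm, with four capped tubes, 95 mm tall; origin under its centre
- vial_a: Bystander, leave alone: amber vial with white cap, 30 mm across, 55 mm tall; origin under its centre
- vial_b: Bystander, leave alone: second amber vial, same size and origin
- tip_box: Bystander, leave alone: box of pipette tips with a blue lid, 82 x 117 x 67 mm; origin under its centre
- spare_rail: Bystander, leave alone: aluminium label rail lying flat, 140 x 20 x 16 mm, no hook; origin under its centre
- mouse: Bystander, leave alone: black computer mouse, 100 x 60 x 33 mm; origin under its centre
- small_bin: Bystander, leave alone: open grey bin, 90 x 120 x 50 mm; origin under its centre

How it is judged:
By the outcome, as a careful person would: the job done as asked, in the order asked, and still so for the second after the job is handed in, with the robot touching nothing.
It also fails if it takes over 58 s, if anything falls off the work surface, if the arm or the gripper's body presses on something with over 40 N, if the wrist force passes 120 N, or if a joint passes its speed limit or range.

### The arm

A 6-joint arm with a two-finger parallel gripper is mounted at the origin on the work surface. World frame = base frame: x ahead of the robot, y to its left, z up, the work surface at z = 0. Lengths are in mm, angles in rad, forces in N, time in s.
With the tool pointing down it reaches from about 300 to 775 mm from the base axis. Payload 14.6 kg.
Tool frame: the origin (TCP) lies between the finger pads; the fingertips stand 25 mm ahead of it and the grasp point (between the pads) lies 6 mm ahead of it; y points along the fingers, z is the direction in which the jaws open and shut, and the axes are right-handed (so a half turn about y gives the same grasp; the last joint's range is limited). The gripper opens to 94 mm and grips with 3 to 60 N. Pads are 16 mm wide; open, the fingers measure 119 mm over their backs; the gripper's body (75 mm by 177 mm) begins 78 mm behind the grasp point.
Start: joints at [1.154, 0.3, 1.521, -0, 1.321, -0.067], TCP at [188.487, 516.684, 230.446] pointing down, gripper open.
Joint ranges: [-3.03, 3.03], [-0.79, 2.21], [0.23, 2.52], [-1.04, 4.18], [0, 3.07], [-2.55, 2.55]. Speed limits (rad/s): [2.22, 2.22, 2.57, 3.14, 3.14, 3.14].

### API

Orientations are given as [roll, pitch, yaw] about the fixed x, y, z axes, in that order (R = Rz(yaw) Ry(pitch) Rx(roll)).
In Python, from workcell import * gives the robot as it stands.
- The arm moves only by the tool play_rows, never from a script. Its argument "series" is a list of rows, each a list of 4 numbers: the shift along the tool's x, y, z in mm, then the turn about the tool's y in rad. In form: [[tx, ty, tz, roll], ...]. A call has exactly 8 rows; each row is the pose to reach, as a shift and turn from the pose commanded when the call began, along the tool's axes at that moment; what a row does not reach only later rows make up. A row lasts 1/8 s, in which the tool goes at most 62.5 mm and 10.7 degrees, less where a joint would pass 70% of its speed; a pose out of reach is approached as far as the arm can. A call with a gripper value outside its range is refused whole. "gripper" is the gripper command: -1 is fully open, 1 is shut, values between are in proportion, set as the call begins (left out, the last holds). The fingers move at their own pace and stop on an object; "squeeze" is the grip in N (left out, the last holds). Time passes only in rows, so rows that repeat a pose let the fingers close, or fill a call up. It gives the time, the measured TCP pose, the force and the opening at its end, in the units of the state.
- get_obs(): the state, without advancing time (a new reading comes with each control period).
- snapshot(name): name is "scene" or "top" or "wrist"; returns (picture, depth): 400x640x3 uint8, red, green, blue; 400x640 float32, mm along the optical axis (not along the pixel's ray), 0 where there is no reading.
- camera_model(name): a dict with "fx", "fy", "cx", "cy" (pixels), "cam_to_world" (4x4, takes a point from camera to world coordinates). Camera axes: x right, y up, looking along -z (the intrinsics and any distortion apply to the point x, -y, -z); pixel columns grow to the right and rows downward; lengths in mm; the calibration is good to about 2 mm. A picture is of the moment at which its call begins: read the wrist's pose just before it. camera_model takes no time and is no camera call; for the wrist camera it gives the pose at the moment of the call.
- job_done(): hands the job in, once; it reports no verdict.
The state is a dict: "clock": time; "q": joint angles; "qvel": joint speeds; "joint_efforts": joint torques, N m; "eef_pos": TCP position; "orientation": TCP orientation; "contact_force": force on the tool from outside, world axes, zero at the start; "ft_torque": the same for the moment, N m; "gripper_width": finger opening in mm.
Only numpy, scipy, OpenCV 4.12 (cv2) and the standard library are available. Lean on these libraries where they do the work, as an engineer would, in place of code of your own. Each camera call takes 0.05 s, during which the arm holds its last target.

## Working session

There is one attempt and no reset: what is moved stays moved. The work goes in short steps, Python scripts to look and compute and a tool call to move; the robot and the scene stay as the last step left them, time stands still between calls to the robot, and variables do not carry over. Pictures are saved under pics/ and viewed, and the job is handed in when it is done.

Besides the shell and the picture viewer there is one more tool, called after "Emit:" as a command line: name --pt "numbers of a row" for each row, then --argument value for the rest. play_rows: Moves the arm, as the interface text tells. Its arguments: {"type":"object","properties":{"series":{"type":"array","items":{"type":"array","items":{"type":"number"}}},"gripper":{"type":"number"},"squeeze":{"type":"number"}},"required":["series"]}

```bash
mkdir -p pics
cat > h.py <<'E'
from workcell import *
import numpy as np, cv2
def save(n,img): cv2.imwrite('pics/'+n,cv2.cvtColor(img,cv2.COLOR_RGB2BGR))
def cloud(name,d,m=None):
    m=m or camera_model(name)
    v,u=np.mgrid[0:400,0:640]
    P=np.stack([(u-m['cx'])/m['fx']*d,-(v-m['cy'])/m['fy']*d,-d,np.ones_like(d)],-1)
    return (P@np.array(m['cam_to_world']).T)[...,:3]
E
python3 - <<'E'
from h import *
for n in ['scene','top']:
    p,d=snapshot(n); save(n+'1.png',p); np.save(n+'1.npy',d); m=camera_model(n)
    np.save(n+'c.npy',cloud(n,d,m).astype(np.float32)); cv2.imwrite(n+'1.png',p)
    print({k:v for k,v in m.items() if k!='cam_to_world'}); print(np.round(m['cam_to_world'],3))
print(get_obs())
E
```

```text
{'fx': 456.04519834772293, 'fy': 456.04519834772293, 'cx': 323.8942983158169, 'cy': 202.08570807639512}
[[-8.660000e-01 -4.100000e-01  2.860000e-01  8.999220e+02]
 [ 5.000000e-01 -7.140000e-01  4.900000e-01  5.432200e+02]
 [ 3.000000e-03  5.680000e-01  8.230000e-01  1.088435e+03]
 [ 0.000000e+00  0.000000e+00  0.000000e+00  1.000000e+00]]
{'fx': 519.5710464153599, 'fy': 519.5710464153599, 'cx': 316.5838734769976, 'cy': 203.42887733282825}
[[-1.700000e-02  9.980000e-01 -5.600000e-02  4.520210e+02]
 [-1.000000e+00 -1.600000e-02  1.700000e-02 -2.173400e+01]
 [ 1.600000e-02  5.600000e-02  9.980000e-01  1.823515e+03]
 [ 0.000000e+00  0.000000e+00  0.000000e+00  1.000000e+00]]
{'clock': 0.1, 'q': array([ 1.15437557e+00,  3.00443419e-01,  1.52149895e+00,  3.42232887e-06,
        1.32073026e+00, -6.65979144e-02]), 'qvel': array([-8.84912749e-04, -1.24781031e-03, -1.09191182e-03, -1.90313880e-05,
       -4.36345610e-04, -5.66289000e-04]), 'joint_efforts': array([ 1.36921226e-03, -5.32641757e+01, -3.53286695e+01,  7.09125423e-02,
        2.35050183e-02, -4.95732445e-05]), 'eef_pos': array([188.41830176, 516.4961679 , 229.9362517 ]), 'orientation': array([-1.57187369e+00,  7.51786769e-05, -3.49823733e-01]), 'contact_force': array([ 0.76599105, -0.7601052 ,  0.04747078]), 'ft_torque': array([-0.01765602, -0.00271589, -0.0524269 ]), 'gripper_width': 94.14313334753368}
```

View pics/scene1.png

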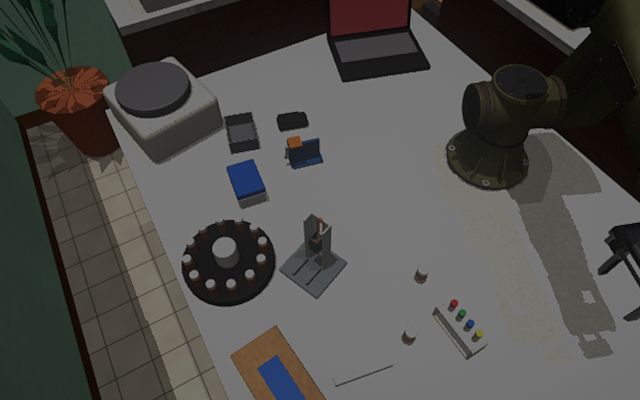

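View pics/top1.png

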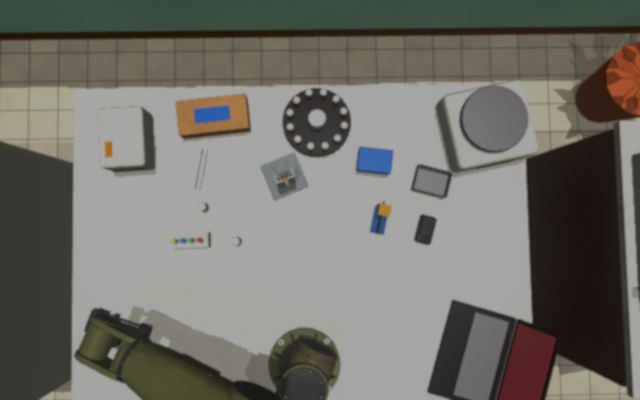

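The scene view shows the bracket at about (303,152) with its orange pad at (294,142), and the upright at about (316,240). In the top view the bracket is at (380,217) and the upright at (285,178). Next I'll enlarge both.

Run:
```python
import cv2,numpy as np
t=cv2.imread('pics/top1.png'); s=cv2.imread('pics/scene1.png')
a=cv2.resize(t[190:245,350:420],None,fx=7,fy=7,interpolation=cv2.INTER_CUBIC)[:385]
b=cv2.resize(t[145:205,250:320],None,fx=5.5,fy=5.5,interpolation=cv2.INTER_CUBIC)
cv2.imwrite('pics/c1.png',np.clip(a*1.6,0,255)); cv2.imwrite('pics/c2.png',np.clip(cv2.resize(t[145:205,250:320],None,fx=8,fy=8,interpolation=cv2.INTER_CUBIC)*1.6,0,255))
cv2.imwrite('pics/c3.png',np.clip(cv2.resize(s[200:300,270:350],None,fx=6,fy=6,interpolation=cv2.INTER_CUBIC)*1.6,0,255))
cv2.imwrite('pics/c4.png',np.clip(cv2.resize(s[125:175,275:335],None,fx=10,fy=10,interpolation=cv2.INTER_CUBIC)*1.6,0,255))
```

```text
[ WARN:0@0.056] global loadsave.cpp:1063 imwrite_ Unsupported depth image for selected encoder is fallbacked to CV_8U.
```

View pics/c1.png

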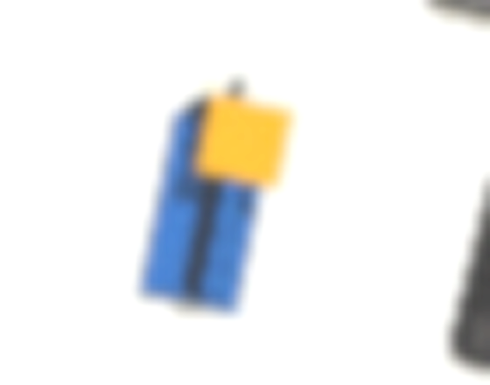

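View pics/c2.png

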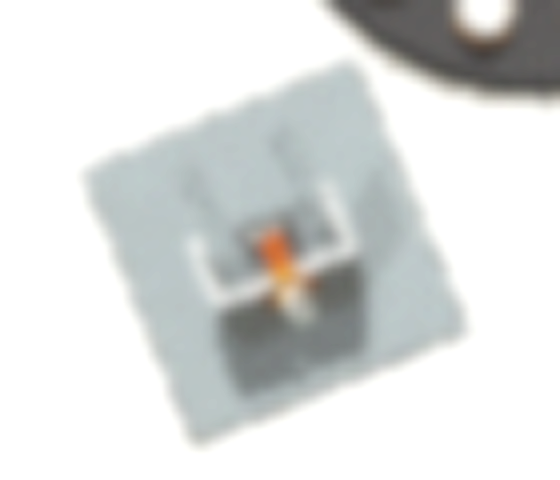

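View pics/c3.png

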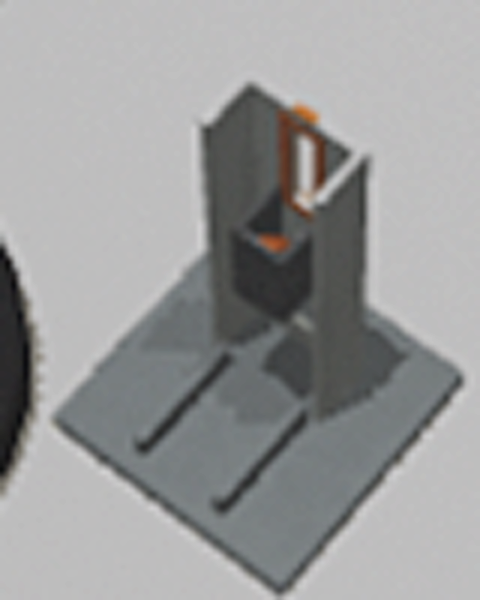

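View pics/c4.png

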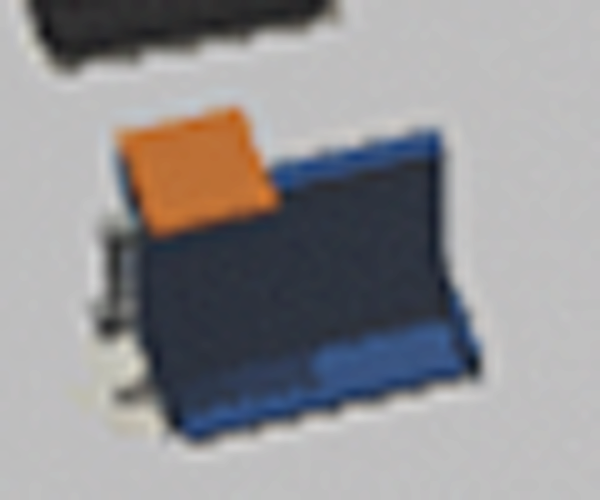

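Both are clear: the bracket's hook points up and slightly right in the top view, and the upright's front face is toward the robot. The lock unit is behind it. Next I'll get poses from depth.

Run:
```python
from h import *
T=np.load('topc.npy');p=cv2.cvtColor(cv2.imread('pics/top1.png'),cv2.COLOR_BGR2RGB)
S=np.load('scenec.npy');ps=cv2.cvtColor(cv2.imread('pics/scene1.png'),cv2.COLOR_BGR2RGB)
def rect(P): 
    r=cv2.minAreaRect(P[:,:2].astype(np.float32)); return np.round(r[0],1),np.round(r[1],1),round(r[2],1)
def sub(C,I,r0,r1,c0,c1):
    return C[r0:r1,c0:c1].reshape(-1,3),I[r0:r1,c0:c1].reshape(-1,3).astype(int)
for nm,C,I,bb,ub in [('top',T,p,(190,245,360,400),(145,205,255,315)),('scene',S,ps,(130,172,280,330),(205,300,275,350))]:
    P,c=sub(C,I,*bb)
    tb=P[(abs(P[:,2])<8)]; print(nm,'bench z',np.median(tb[:,2]))
    o=(c[:,0]>c[:,2]+50)&(P[:,2]>60); print(' pad n',o.sum(),rect(P[o]),np.median(P[o],0))
    b=(c[:,2]>c[:,0]+15)&(P[:,2]<25)&(P[:,2]>0); print(' flange',b.sum(),rect(P[b]),np.median(P[b],0))
    b=(c[:,2]>c[:,0]+8)&(P[:,2]>78)&(P[:,2]<92); print(' webtop',b.sum(),P[b].mean(0) if b.sum() else 0)
    P,c=sub(C,I,*ub)
    f=(P[:,2]>6)&(P[:,2]<25); print(' foot',f.sum(),rect(P[f]),np.median(P[f],0))
    f=(P[:,2]>185); print(' uptop',f.sum(),P[f].max(0),rect(P[f])); print(np.round(P[f][::3],0).tolist()[:40])
```

```text
top bench z -0.50467896
 pad n 133 (array([ 500.9, -159.6]), array([ 44.7, 289.2]), 10.8) [ 523.43896 -276.7517    93.39171]
 flange 186 (array([ 492. , -270.4]), array([51.3, 92.9]), 78.4) [ 478.10858  -259.0666      6.992592]
 webtop 44 [ 478.38846  -266.95068    84.022224]
 foot 1037 (array([657.3,  58. ]), array([207.1, 208.2]), 89.0) [658.72064   62.40691   10.346846]
 uptop 70 [ 655.455    82.97   1823.5153] (array([548. ,  19.8]), array([209.1,  59.6]), 21.1)
[[452.0, -22.0, 1824.0], [452.0, -22.0, 1824.0], [452.0, -22.0, 1824.0], [655.0, 32.0, 201.0], [650.0, 29.0, 197.0], [646.0, 29.0, 199.0], [452.0, -22.0, 1824.0], [637.0, 23.0, 199.0], [632.0, 83.0, 194.0], [631.0, 23.0, 195.0], [628.0, 80.0, 196.0], [628.0, 29.0, 191.0], [624.0, 45.0, 199.0], [625.0, 36.0, 192.0], [622.0, 76.0, 199.0], [622.0, 45.0, 195.0], [618.0, 61.0, 198.0], [618.0, 51.0, 202.0], [615.0, 64.0, 199.0], [616.0, 55.0, 189.0], [613.0, 77.0, 195.0], [612.0, 67.0, 197.0], [610.0, 71.0, 186.0], [452.0, -22.0, 1824.0]]
scene bench z -0.39583492
 pad n 130 (array([696.8, 127.3]), array([924.8,  42.3]), 66.6) 
[... 566 characters left out ...]
0, 25.0, 186.0], [629.0, 33.0, 193.0], [624.0, 38.0, 197.0], [643.0, 29.0, 195.0], [631.0, 31.0, 188.0], [626.0, 38.0, 194.0], [651.0, 30.0, 197.0], [643.0, 29.0, 191.0], [628.0, 35.0, 187.0], [624.0, 44.0, 196.0], [654.0, 29.0, 195.0], [646.0, 30.0, 189.0], [627.0, 43.0, 192.0], [622.0, 49.0, 196.0], [655.0, 32.0, 195.0], [629.0, 42.0, 189.0], [624.0, 48.0, 192.0], [619.0, 53.0, 195.0], [658.0, 33.0, 194.0], [626.0, 46.0, 186.0], [621.0, 52.0, 192.0], [616.0, 57.0, 195.0], [653.0, 33.0, 187.0], [620.0, 54.0, 189.0], [616.0, 61.0, 196.0], [657.0, 35.0, 187.0], [620.0, 63.0, 197.0], [613.0, 66.0, 196.0], [619.0, 62.0, 190.0], [615.0, 69.0, 197.0], [900.0, 543.0, 1088.0], [616.0, 71.0, 196.0]]
```

Emit:
play_rows --pt "36 0 -42 -0.02" --pt "72 0 -84 -0.04" --pt "108 0 -126 -0.06" --pt "144 0 -168 -0.08" --pt "180 0 -210 -0.1" --pt "216 0 -252 -0.12" --pt "252 0 -294 -0.14" --pt "290 0 -337 -0.15"

```text
clock: 1.1
eef_pos: [345.6, 99.0, 230.5]
orientation: [-1.571, -0.0, -0.199]
contact_force: [1.0, 0.5, -0.5]
gripper_width: 93.9
```

```bash
cat >> h.py <<'E'
from scipy.spatial.transform import Rotation as Ro
def to_rows(target,yaw):
    o=get_obs(); R=Ro.from_euler('xyz',o['orientation']).as_matrix()
    s=R.T@(np.array(target)-o['eef_pos']); y=o['orientation'][2]
    print('clk',o['clock'],'pos',np.round(o['eef_pos'],1),'ori',np.round(o['orientation'],4),'F',np.round(o['contact_force'],1),'q6',round(o['q'][5],2),'w',round(o['gripper_width'],1))
    print('shift',np.round(s,1),'turn',round(y-yaw,3))
E
python3 - <<'E'
from h import *
to_rows([460,-262,240],-0.2)
E
```

```text
clk 1.1 pos [345.6  99.  230.5] ori [-1.5706e+00 -3.0000e-04 -1.9900e-01] F [ 1.   0.5 -0.5] q6 -1.19 w 93.9
shift [ 183.5   -9.5 -331.3] turn 0.001
```

Emit:
play_rows --pt "25 -1 -45 0" --pt "50 -3 -90 0" --pt "75 -5 -135 0" --pt "100 -7 -180 0" --pt "125 -9 -225 0" --pt "150 -9 -270 0" --pt "175 -9 -320 0" --pt "184 -9 -331 0"

```text
clock: 2.1
eef_pos: [460.0, -262.5, 238.6]
orientation: [-1.57, 0.001, -0.202]
contact_force: [-0.1, 0.5, 1.1]
gripper_width: 94.0
```

Run:
```python
from h import *
to_rows([484,-268,71],-0.2)
m=camera_model('wrist');p,d=snapshot('wrist');save('w1.png',p);np.save('w1.npy',cloud('wrist',d,m))
print(m['fx'],m['cx'],m['cy']);print(np.round(m['cam_to_world'],3))
import pickle;pickle.dump(m,open('w1.pkl','wb'))
```

```text
clk 2.1 pos [ 460.  -262.5  238.6] ori [-1.5704e+00  1.3000e-03 -2.0230e-01] F [-0.1  0.5  1.1] q6 -1.96 w 94.0
shift [ 24.8 167.6  -0.6] turn -0.002
318.3918450926031 322.6153686890386 199.03289716438988
[[ 2.01000e-01 -9.45000e-01 -2.57000e-01  3.85887e+02]
 [ 9.80000e-01  1.95000e-01  5.20000e-02 -2.46683e+02]
 [ 1.00000e-03 -2.62000e-01  9.65000e-01  3.93037e+02]
 [ 0.00000e+00  0.00000e+00  0.00000e+00  1.00000e+00]]
```

View pics/w1.png

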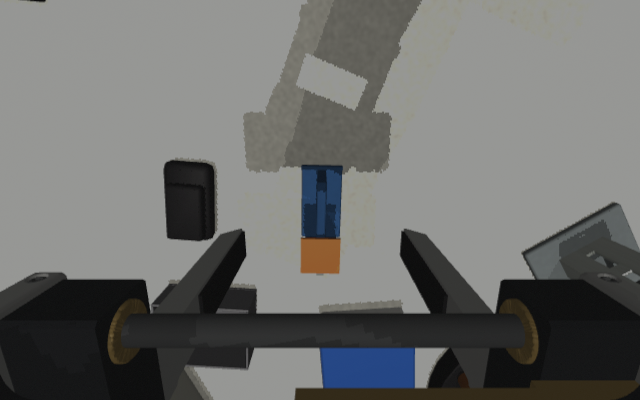

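The wrist view shows the bracket almost square to the tool: flange columns 302–342, rows 166–236, and pad columns 301–340, rows 238–272. I'll fit it with the cloud.

Run:
```python
from h import *
P=np.load('w1.npy');p=cv2.cvtColor(cv2.imread('pics/w1.png'),cv2.COLOR_BGR2RGB).astype(int)
P=P[160:280,290:352].reshape(-1,3);c=p[160:280,290:352].reshape(-1,3)
def rect(Q): return cv2.minAreaRect(Q[:,:2].astype(np.float32))
o=(c[:,0]>c[:,2]+50)&(P[:,2]>85)&(P[:,2]<105);print(o.sum(),rect(P[o]),np.median(P[o],0))
f=(c[:,2]>c[:,0]+15)&(P[:,2]<15);print(f.sum(),rect(P[f]),np.median(P[f],0))
w=(c[:,2]>c[:,0]+10)&(P[:,2]>76)&(P[:,2]<95);Q=P[w];print(w.sum(),rect(Q),Q.mean(0))
n=(c[:,2]>c[:,0]+8)&(P[:,2]>30);Q=P[n][:,:2];print(len(Q),Q.mean(0));vx=cv2.fitLine(P[w][:,:2].astype(np.float32),cv2.DIST_L2,0,.01,.01).ravel();print(vx,np.arctan2(vx[1],vx[0]))
```

```text
1345 ((523.6389770507812, -277.3383483886719), (39.425315856933594, 38.14924621582031), 77.00687408447266) [ 523.01068949 -277.41886019   95.23169352]
2104 ((492.57159423828125, -269.93634033203125), (49.40829849243164, 93.22065734863281), 77.87425994873047) [ 488.79158063 -268.52222996    6.3535585 ]
551 ((478.7789001464844, -267.4095153808594), (10.043248176574707, 57.67253875732422), 77.12190246582031) [ 477.76927746 -267.16122259   84.85574813]
635 [ 473.03980463 -266.10202145]
[ 9.7474217e-01 -2.2333327e-01  4.7776929e+02 -2.6716122e+02] -0.22523277
```

Run:
```python
from h import *
to_rows([484.3,-268.4,71],-0.224)
```

```text
clk 2.15 pos [ 460.4 -262.3  238.6] ori [-1.5705e+00  1.2000e-03 -2.0190e-01] F [-0.4 -0.4 -0.8] q6 -1.96 w 94.2
shift [ 24.8 167.6  -1.2] turn 0.022
```

Emit:
play_rows --pt "12 25 -0.5 0.01" --pt "25 60 -1 0.022" --pt "25 95 -1 0.022" --pt "25 125 -1 0.022" --pt "25 150 -1 0.022" --pt "25 162 -1 0.022" --pt "25 168 -1 0.022" --pt "25 168 -1 0.022"

```text
clock: 3.15
eef_pos: [484.6, -266.0, 71.9]
orientation: [-1.571, -0.0, -0.222]
contact_force: [-0.4, 0.2, -0.9]
gripper_width: 94.1
```

Emit:
play_rows --pt "0 0 0 0" --pt "0 0 0 0" --pt "0 0 0 0" --pt "0 0 0 0" --pt "0 0 0 0" --pt "0 0 0 0" --pt "0 0 0 0" --pt "0 0 0 0" --gripper 1 --squeeze 50

```text
clock: 4.15
eef_pos: [484.4, -266.2, 71.4]
orientation: [-1.571, -0.0, -0.222]
contact_force: [0.2, 0.2, -0.5]
gripper_width: 17.1
```

Run:
```python
from h import *
o=get_obs();print(o['ft_torque'])
to_rows([484.3,-268.4,230],-0.224)
p,d=snapshot('scene');save('s2.png',np.clip(cv2.resize(p[100:200,250:350],None,fx=6,fy=6).astype(float)*1.5,0,255).astype(np.uint8))
```

```text
[0.05631968 0.01260965 0.02216386]
clk 4.15 pos [ 484.4 -266.2   71.4] ori [-1.5708 -0.     -0.2218] F [ 0.2  0.2 -0.5] q6 -1.92 w 17.1
shift [   0.4 -158.6   -2.2] turn 0.002
```

View pics/s2.png

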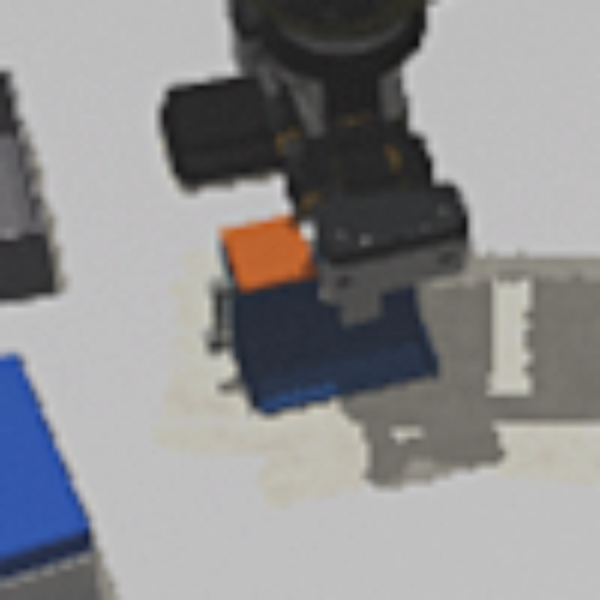

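The fingers have come down on either side of the web and haven't fully closed yet (17 mm).

Emit:
play_rows --pt "0 0 -0.5 0" --pt "0 0 -0.5 0" --pt "0 0 -0.5 0" --pt "0 0 -0.5 0" --pt "0 -1 -0.5 0" --pt "0 -6 -0.5 0" --pt "0 -20 -0.5 0" --pt "0 -40 -0.5 0"

```text
clock: 5.2
eef_pos: [484.1, -266.6, 112.4]
orientation: [-1.571, 0.0, -0.222]
contact_force: [-0.1, -0.4, -2.9]
gripper_width: 9.5
```

Run:
```python
from h import *
to_rows([484.3,-268.4,240],-0.224)
```

```text
clk 5.2 pos [ 484.1 -266.6  112.4] ori [-1.5706e+00  5.0000e-04 -2.2180e-01] F [-0.1 -0.4 -2.9] q6 -1.92 w 9.5
shift [   0.5 -127.6   -1.7] turn 0.002
```

Emit:
play_rows --pt "0 -30 10 0" --pt "-4 -50 45 -0.08" --pt "-10 -60 90 -0.2" --pt "-16 -60 135 -0.32" --pt "-22 -60 180 -0.44" --pt "-29 -60 225 -0.54" --pt "-33 -60 260 -0.6" --pt "-35 -60 273 -0.607"

```text
clock: 6.2
eef_pos: [510.3, 8.8, 172.3]
orientation: [-1.571, -0.001, 0.387]
contact_force: [-0.1, -0.9, -2.0]
gripper_width: 9.4
```

Run:
```python
from h import *
to_rows([565.3,29.8,171.5],.385)
import pickle
m=camera_model('wrist');p,d=snapshot('wrist');save('w2.png',p);np.save('w2.npy',cloud('wrist',d,m));pickle.dump(m,open('w2.pkl','wb'))
p,d=snapshot('scene');np.save('s3.npy',cloud('scene',d));cv2.imwrite('s3raw.png',p[...,::-1])
save('s3.png',np.clip(cv2.resize(p[120:300,250:400],None,fx=3.3,fy=3.3).astype(float)*1.5,0,255).astype(np.uint8))
```

```text
clk 6.2 pos [510.3   8.8 172.3] ori [-1.5712e+00 -8.0000e-04  3.8730e-01] F [-0.1 -0.9 -2. ] q6 -2.01 w 9.4
shift [58.9  0.8 -1.3] turn 0.002
```

View pics/w2.png

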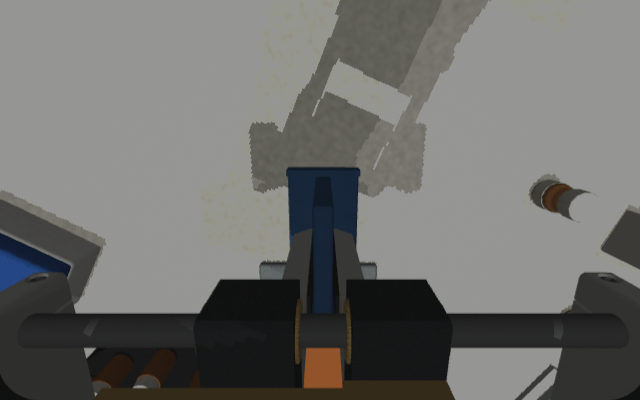

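View pics/s3.png

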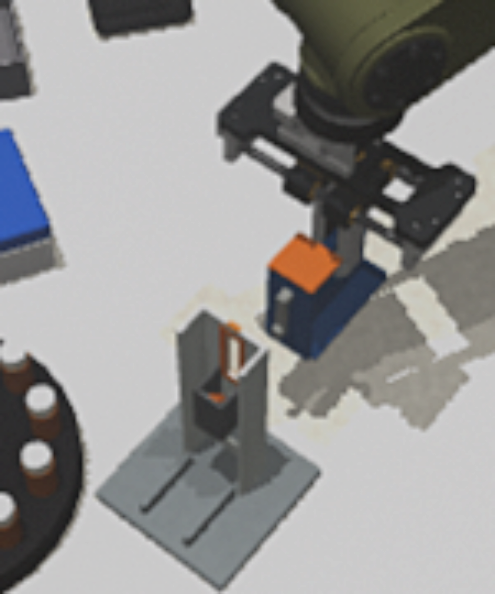

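The wrist view is blocked by the closed gripper. The scene view shows both the bracket's back (hook at about crop (284,297)) and the slot (crop (233,350)), so I can measure both with the same camera.

Run:
```python
from h import *
S1=np.load('scenec.npy').reshape(-1,3);T=np.load('topc.npy').reshape(-1,3);S=np.load('s3.npy').reshape(-1,3)
def rect(Q): return cv2.minAreaRect(Q[:,:2].astype(np.float32))
for n,C in [('top',T),('s1',S1),('s3',S)]:
    m=(abs(C[:,0]-640)<110)&(abs(C[:,1]-55)<110)&(C[:,2]>6.5)&(C[:,2]<14)
    Q=C[m]; r=rect(Q); print(n,'foot',len(Q),np.round(r[0],1),np.round(r[1],1),round(r[2],1),np.median(Q[:,2]).round(1))
    m=(abs(C[:,0]-640)<60)&(abs(C[:,1]-55)<60)&(C[:,2]>60)&(C[:,2]<205)
    Q=C[m]; y=np.deg2rad(22.2); 
    ux=np.array([np.cos(y),np.sin(y)]);uy=np.array([-ux[1],ux[0]])
    a=Q[:,:2]@ux; b=Q[:,:2]@uy
    # flanges & plate
    for lo,hi in [(60,140),(140,200)]:
        k=(Q[:,2]>lo)&(Q[:,2]<hi); print('  ',lo,hi,k.sum(),'along pct',np.percentile(a[k],[0,2,10,50,90,98,100]).round(1),'lat',np.percentile(b[k],[0,1,3,10,50,90,97,99,100]).round(1))
    k=(Q[:,2]>192);print('  top edge lat',np.percentile(b[k],[0,5,95,100]).round(1) if k.sum() else 0)
    print('  robot side ref')
p=cv2.imread('s3raw.png')[...,::-1].astype(int).reshape(-1,3)
m=(p[:,0]>p[:,2]+50)&(S[:,2]>185)&(S[:,2]<215)&(S[:,0]<600)&(S[:,0]>500);r=rect(S[m]);print('pad',m.sum(),r,np.median(S[m],0))
```

```text
top foot 770 [639.5  58.3] [213.1 215.6] 89.5 9.7
   60 140 108 along pct [590.5 590.8 591.2 606.3 621.9 624.1 625.3] lat [-219.8 -217.4 -216.3 -206.2 -190.1 -171.2 -164.2 -161.5 -160.7]
   140 200 80 along pct [590.2 590.7 591.2 593.2 612.4 619.9 624.2] lat [-220.3 -220.  -219.7 -218.2 -190.3 -163.2 -161.4 -160.8 -160.5]
  top edge lat [-220.3 -219.4 -161.2 -160.5]
  robot side ref
s1 foot 1483 [646.7  80.7] [131.7 220.6] 24.9 9.4
   60 140 500 along pct [591.7 593.2 596.1 614.6 625.8 626.8 627.5] lat [-221.  -219.3 -217.9 -216.6 -189.  -160.3 -159.6 -159.3 -158.4]
   140 200 432 along pct [591.1 592.5 594.5 598.4 620.3 622.3 623.2] lat [-220.6 -220.  -218.5 -217.  -196.8 -160.1 -159.5 -159.3 -158.7]
  top edge lat [-219.8 -218.5 -160.2 -159.5]
  robot side ref
s3 foot 1480 [659.3  54.5] [131.2 155.5] 25.3 9.5
   60 140 502 along pct [550.7 593.2 595.9 614.  625.5 626.6 627.6] lat [-220.6 -219.3 -218.  -216.4 -188.7 -160.2 -159.6 -159.4 -158.9]
   140 200 430 along pct [551.6 592.4 594.4 598.5 620.1 622.1 622.8] lat [-220.5 -219.8 -218.9 -216.9 -197.  -160.1 -159.5 -159.1 -158.9]
  top edge lat [-220.5 -218.9 -160.2 -159.4]
  robot side ref
pad 211 ((547.781982421875, 24.8665771484375), (39.06242752075195, 40.66312026977539), 21.84107208251953) [548.93701638  26.46907662 194.94403782]
```

Run:
```python
from h import *
rng=np.random.default_rng(0)
def axis(C,nm):
    m=(abs(C[:,0]-640)<70)&(abs(C[:,1]-55)<70)&(C[:,2]>120)&(C[:,2]<205); Q=C[m]
    y=np.deg2rad(22.2)
    for it in range(4):
        ux=np.array([np.cos(y),np.sin(y)]);uy=np.array([-ux[1],ux[0]]); a=Q[:,:2]@ux;b=Q[:,:2]@uy
        bc=-190
        pl=(abs(b-bc)<27)&(a<np.percentile(a,3)+6); 
        L=cv2.fitLine(np.float32(Q[pl,:2]),cv2.DIST_HUBER,0,.01,.01).ravel()
        yp=np.arctan2(L[1],L[0]); yp=(yp-np.pi/2+np.pi/2)%np.pi-np.pi/2
        out=[]
        for s in (-1,1):
            k=(s*(b-bc)>26)&(a>597); 
            if k.sum()>8:
                L2=cv2.fitLine(np.float32(Q[k,:2]),cv2.DIST_HUBER,0,.01,.01).ravel();t=np.arctan2(L2[1],L2[0]);out.append((s,k.sum(),round(np.rad2deg((t+np.pi/2)%np.pi-np.pi/2),2),round(b[k].mean(),2)))
        print(nm,'plate deg',round(np.rad2deg(yp),2),pl.sum(),a[pl].mean().round(2),out); break
axis(np.load('scenec.npy').reshape(-1,3),'s1');axis(np.load('s3.npy').reshape(-1,3),'s3');axis(np.load('topc.npy').reshape(-1,3),'top')
# foot edges in s3: convex hull + approx
C=np.load('s3.npy').reshape(-1,3)
for C,n in((C,'s3'),(np.load('topc.npy').reshape(-1,3),'top')):
    y=np.deg2rad(22.2);ux=np.array([np.cos(y),np.sin(y)]);uy=np.array([-ux[1],ux[0]]);a=C[:,:2]@ux;b=C[:,:2]@uy
    m=(abs(a-612)<70)&(abs(b+190)<69)&(abs(C[:,2]-9.6)<2.5);Q=C[m];r=cv2.minAreaRect(np.float32(Q[:,:2]));print(n,r,a[m].min(),a[m].max(),b[m].min(),b[m].max(), np.array(r[0])@uy,np.array(r[0])@ux)
```

```text
s1 plate deg 22.98 235 595.63 [(-1, np.int64(118), np.float32(20.31), np.float64(-217.18)), (1, np.int64(139), np.float32(20.25), np.float64(-160.66))]
s3 plate deg 11.83 55 536.38 [(-1, np.int64(112), np.float32(21.25), np.float64(-217.17)), (1, np.int64(135), np.float32(20.13), np.float64(-160.6))]
top plate deg 21.88 65 592.4 [(-1, np.int64(13), np.float32(22.51), np.float64(-217.92))]
s3 ((648.1190185546875, 59.56248474121094), (118.80027770996094, 130.8404541015625), 22.21080780029297) 563.1700677963237 681.982261824464 -255.15763252052164 -124.32285720094896 -189.73864734263447 622.5794708351905Traceback (most recent call last):
  File "<stdin>", line 23, in <module>
cv2.error: OpenCV(4.12.0) /io/opencv/modules/imgproc/src/convhull.cpp:143: error: (-215:Assertion failed) total >= 0 && (depth == CV_32F || depth == CV_32S) in function 'convexHull'
```

Emit:
play_rows --pt "0 0 -2 0" --pt "4 0 -4 0" --pt "10 0 -5.8 0" --pt "16 0 -5.8 0" --pt "22 0 -5.8 0" --pt "28 0 -5.8 0" --pt "32 0 -5.8 0" --pt "32 0 -5.8 0"

```text
clock: 7.3
eef_pos: [542.2, 14.2, 171.4]
orientation: [-1.571, 0.0, 0.385]
contact_force: [0.3, 0.0, -2.4]
gripper_width: 9.8
```

```bash
cat >> h.py <<'E'
def uf(P):
    y=0.3875;c,s=np.cos(y),np.sin(y);P=np.asarray(P);return np.stack([P[...,0]*c+P[...,1]*s,-P[...,0]*s+P[...,1]*c,P[...,2]],-1)
E
python3 - <<'E'
from h import *
o=get_obs();print(uf(o['eef_pos']).round(1),o['orientation'],o['contact_force'].round(1))
p,d=snapshot('scene');C=cloud('scene',d);np.save('s4.npy',C);cv2.imwrite('s4raw.png',p[...,::-1])
save('s4.png',np.clip(cv2.resize(p[170:260,270:360],None,fx=6.6,fy=6.6,interpolation=cv2.INTER_CUBIC).astype(float)*1.5,0,255).astype(np.uint8))
U=uf(C).reshape(-1,3);c=p.reshape(-1,3).astype(int)
m=(c[:,0]>c[:,2]+50)&(U[:,2]>188)&(U[:,2]<205)&(U[:,0]<595)&(U[:,0]>500)&(abs(U[:,1]+190)<40);Q=U[m]
print(m.sum(),np.percentile(Q,[0,2,50,98,100],axis=0).round(1))
E
```

```text
[ 507.3 -191.8  171.4] [-1.57075193e+00  1.29410092e-04  3.85487778e-01] [ 0.3  0.  -2.4]
225 [[ 529.6 -211.3  189.5]
 [ 530.7 -210.4  190.9]
 [ 549.2 -191.   194.2]
 [ 567.  -171.9  197.3]
 [ 593.5 -170.9  199.4]]
```

View pics/s4.png

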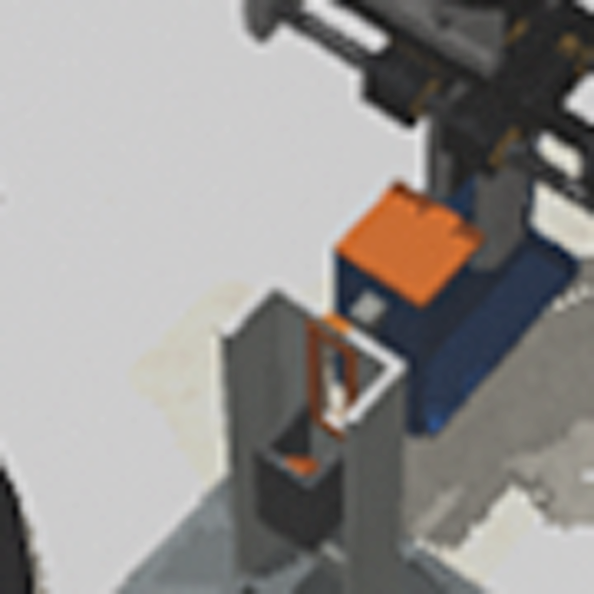

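Pad lateral error is +1.4 mm by both the camera and the arm pose. I'll correct that, then push in gently.

Emit:
play_rows --pt "0 0 0.7 0" --pt "0 0 1.4 0" --pt "2 0 1.4 0" --pt "5 0 1.4 0" --pt "8 0 1.4 0" --pt "11 0 1.4 0" --pt "14 0 1.4 0" --pt "14 0 1.4 0"

```text
clock: 8.35
eef_pos: [554.6, 20.6, 171.3]
orientation: [-1.571, 0.0, 0.385]
contact_force: [0.3, -0.7, -3.3]
gripper_width: 9.9
```

```bash
cat > look.py <<'E'
from h import *
import sys
n=sys.argv[1]
o=get_obs();print('clk',o['clock'],uf(o['eef_pos']).round(1),o['orientation'].round(4),o['contact_force'].round(1),o['ft_torque'].round(2),o['gripper_width'].round(1))
p,d=snapshot('scene');C=cloud('scene',d)
save(n,np.clip(cv2.resize(p[170:260,270:360],None,fx=6.6,fy=6.6,interpolation=cv2.INTER_CUBIC).astype(float)*1.5,0,255).astype(np.uint8))
U=uf(C).reshape(-1,3);c=p.reshape(-1,3).astype(int)
m=(c[:,0]>c[:,2]+50)&(U[:,2]>150)&(U[:,2]<205)&(U[:,0]<588)&(U[:,0]>500)&(abs(U[:,1]+190)<40);Q=U[m]
print(m.sum(),np.percentile(Q,[0,2,50,98,100],axis=0).round(1).tolist())
E
python3 look.py s5.png
```

```text
Traceback (most recent call last):
  File "look.py", line 4, in <module>
    o=get_obs();print('clk',o['clock'],uf(o['eef_pos']).round(1),o['orientation'].round(4),o['contact_force'].round(1),o['ft_torque'].round(2),o['gripper_width'].round(1))
                                                                                                                                               ^^^^^^^^^^^^^^^^^^^^^^^^
AttributeError: 'float' object has no attribute 'round'
```

Emit:
play_rows --pt "2 0 0 0" --pt "4 0 0 0" --pt "5 0 0 0" --pt "6 0 0 0" --pt "7 0 0 0" --pt "8 0 0 0" --pt "9 0 0 0" --pt "9 0 0 0"

```text
clock: 9.35
eef_pos: [562.9, 24.0, 171.4]
orientation: [-1.571, 0.0, 0.385]
contact_force: [-0.3, -0.2, -2.8]
gripper_width: 9.6
```

```bash
sed -i "s/o\['gripper_width'\].round(1)/round(o['gripper_width'],1)/" look.py; python3 look.py s5.png
```

```text
clk 9.35 [ 530.2 -190.5  171.4] [-1.5708  0.      0.3853] [-0.3 -0.2 -2.8] [ 0.01  0.08 -0.05] 9.6
219 [[539.8, -210.5, 171.5], [552.6, -209.1, 190.0], [569.9, -189.7, 194.0], [586.7, -170.4, 197.5], [587.9, -169.5, 198.5]]
```

View pics/s5.png

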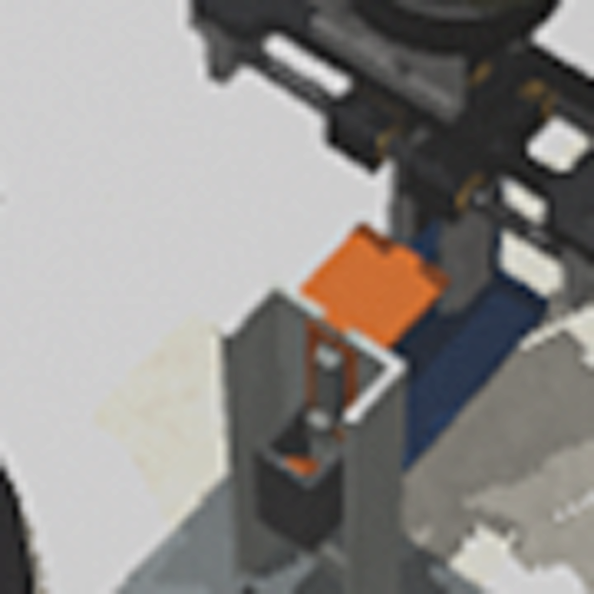

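The hook is through the slot (crop (325,360)–(318,420)) with no contact force. I'll close the last bit to the face slowly.

Emit:
play_rows --pt "0.3 0 0 0" --pt "0.5 0 0 0" --pt "0.7 0 0 0" --pt "0.9 0 0 0" --pt "1.1 0 0 0" --pt "1.3 0 0 0" --pt "1.5 0 0 0" --pt "1.5 0 0 0"

```text
clock: 10.4
eef_pos: [563.9, 24.4, 171.4]
orientation: [-1.571, 0.001, 0.385]
contact_force: [-4.0, -2.0, -0.9]
gripper_width: 9.9
```

Contact at about 4.5 N along the insertion axis. I'll back off 0.7 mm and lower.

Emit:
play_rows --pt "-0.4 0 0 0" --pt "-0.7 0 0 0" --pt "-0.7 1 0 0" --pt "-0.7 2 0 0" --pt "-0.7 3 0 0" --pt "-0.7 4 0 0" --pt "-0.7 5 0 0" --pt "-0.7 6 0 0"

```text
clock: 11.4
eef_pos: [563.6, 24.2, 165.4]
orientation: [-1.571, 0.0, 0.385]
contact_force: [0.0, 0.4, -3.4]
gripper_width: 9.6
```

Emit:
play_rows --pt "0 1 0 0" --pt "0 2 0 0" --pt "0 3 0 0" --pt "0 4 0 0" --pt "0 5 0 0" --pt "0 6 0 0" --pt "0 6.5 0 0" --pt "0 6.5 0 0"

```text
clock: 12.4
eef_pos: [563.5, 24.2, 158.9]
orientation: [-1.571, 0.0, 0.385]
contact_force: [0.1, -0.0, -2.8]
gripper_width: 9.6
```

```bash
python3 look.py s6.png
```

```text
clk 12.4 [ 530.9 -190.5  158.9] [-1.5708  0.      0.3852] [ 0.1 -0.  -2.8] [0.09 0.04 0.04] 9.6
184 [[542.0, -210.8, 162.8], [553.0, -209.9, 177.9], [568.6, -190.2, 181.7], [582.9, -170.9, 184.7], [584.1, -170.0, 186.4]]
```

View pics/s6.png

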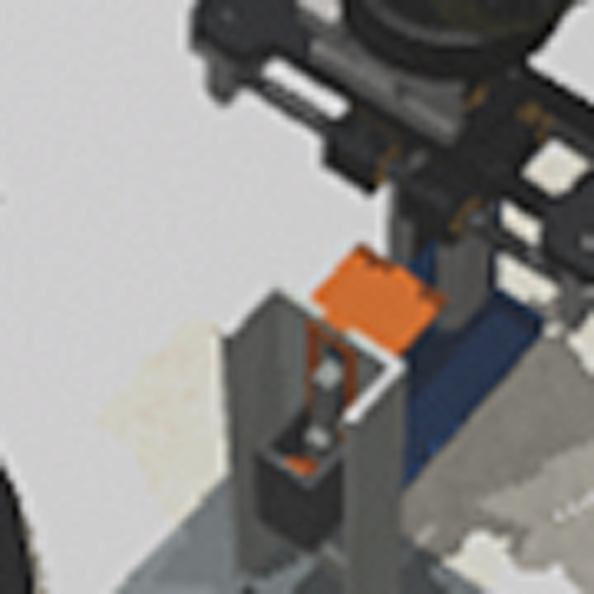

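Emit:
play_rows --pt "0 0.7 0 0" --pt "0 1.4 0 0" --pt "0 2.1 0 0" --pt "0 2.8 0 0" --pt "0 3.5 0 0" --pt "0 4.2 0 0" --pt "0 4.9 0 0" --pt "0 5 0 0"

```text
clock: 13.45
eef_pos: [563.5, 24.2, 153.9]
orientation: [-1.571, 0.0, 0.385]
contact_force: [-0.4, -0.1, -3.2]
gripper_width: 9.9
```

Emit:
play_rows --pt "0 0.6 0 0" --pt "0 1.2 0 0" --pt "0 1.8 0 0" --pt "0 2.4 0 0" --pt "0 3 0 0" --pt "0 3.5 0 0" --pt "0 4 0 0" --pt "0 4 0 0"

```text
clock: 14.45
eef_pos: [563.5, 24.2, 149.9]
orientation: [-1.571, 0.0, 0.385]
contact_force: [-3.0, -2.0, -0.1]
gripper_width: 9.4
```

The catch has begun to resist, with hook_root about 4 mm below the slot. The lip is behind the plate, so I'll release, rise, and press on the pad.

Emit:
play_rows --pt "0 0 0 0" --pt "0 0 0 0" --pt "0 0 0 0" --pt "0 0 0 0" --pt "0 0 0 0" --pt "0 0 0 0" --pt "0 0 0 0" --pt "0 0 0 0" --gripper 0.15

```text
clock: 15.45
eef_pos: [563.6, 24.2, 149.9]
orientation: [-1.571, -0.0, 0.385]
contact_force: [0.3, 0.4, -0.2]
gripper_width: 40.0
```

```bash
python3 look.py s7.png
```

```text
clk 15.45 [ 530.9 -190.5  149.9] [-1.5708 -0.      0.3852] [ 0.3  0.4 -0.2] [-0.02  0.04  0.01] 40.0
162 [[540.6, -213.3, 153.2], [550.0, -207.6, 167.3], [564.7, -189.1, 172.0], [577.9, -169.6, 175.0], [580.9, -169.0, 176.4]]
```

View pics/s7.png

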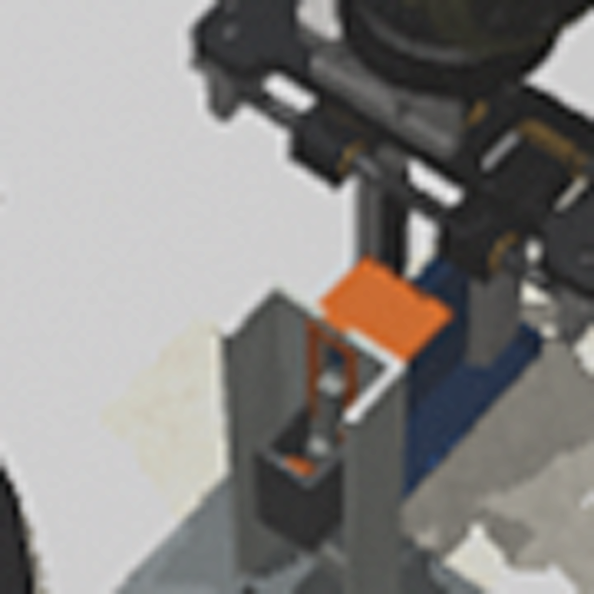

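The bracket stays hooked after release. Rising now, then over the pad with the fingers shut.

Emit:
play_rows --pt "0 -5 0 0" --pt "0 -20 0 0" --pt "0 -40 0 0" --pt "0 -60 0 0" --pt "0 -68 0 0" --pt "15 -68 0 0" --pt "30 -68 0 0" --pt "37 -68 0 0"

```text
clock: 16.5
eef_pos: [598.2, 38.3, 217.8]
orientation: [-1.571, 0.0, 0.385]
contact_force: [0.4, 0.4, 0.5]
gripper_width: 39.8
```

Emit:
play_rows --pt "0 0 0 0" --pt "0 2 0 0" --pt "0 4 0 0" --pt "0 6 0 0" --pt "0 8 0 0" --pt "0 10 0 0" --pt "0 11 0 0" --pt "0 11 0 0" --gripper 1

```text
clock: 17.5
eef_pos: [597.8, 38.2, 206.9]
orientation: [-1.571, 0.0, 0.385]
contact_force: [-0.3, -0.9, 0.7]
gripper_width: 0.2
```

```bash
python3 look.py s8.png
```

```text
clk 17.5 [ 567.9 -190.6  206.9] [-1.5707e+00  1.0000e-04  3.8520e-01] [-0.3 -0.9  0.7] [ 0.03 -0.02  0.04] 0.2
74 [[541.9, -208.9, 154.8], [550.7, -206.5, 167.7], [569.3, -180.2, 171.9], [579.5, -171.4, 175.4], [580.1, -171.3, 180.3]]
```

View pics/s8.png

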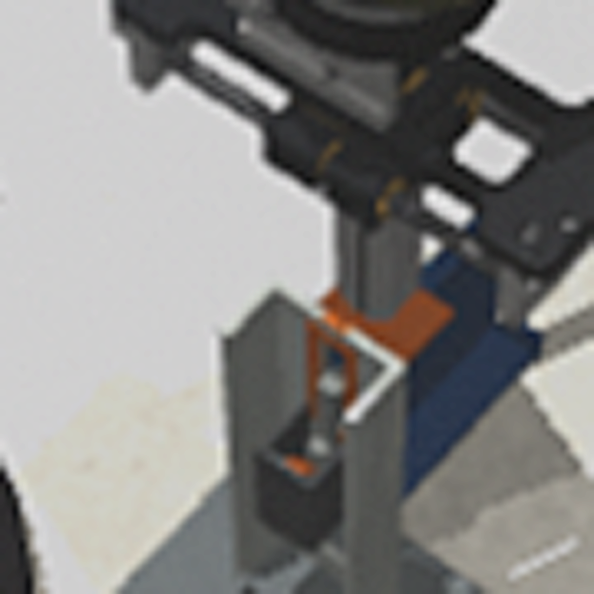

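Emit:
play_rows --pt "0 2 0 0" --pt "0 4 0 0" --pt "0 6 0 0" --pt "0 8 0 0" --pt "0 9 0 0" --pt "0 10 0 0" --pt "0 11 0 0" --pt "0 12 0 0"

```text
clock: 18.55
eef_pos: [598.0, 38.1, 195.2]
orientation: [-1.571, -0.001, 0.385]
contact_force: [-0.9, 0.4, 4.9]
gripper_width: 0.5
```

Emit:
play_rows --pt "0 0.6 0 0" --pt "0 1.2 0 0" --pt "0 1.8 0 0" --pt "0 2.4 0 0" --pt "0 3 0 0" --pt "0 3.6 0 0" --pt "0 4.2 0 0" --pt "0 5 0 0"

```text
clock: 19.55
eef_pos: [598.0, 38.2, 190.1]
orientation: [-1.571, -0.0, 0.385]
contact_force: [1.6, 0.5, 4.9]
gripper_width: 0.3
```

Emit:
play_rows --pt "0 0.4 0 0" --pt "0 0.8 0 0" --pt "0 1.2 0 0" --pt "0 1.6 0 0" --pt "0 2.0 0 0" --pt "0 2.4 0 0" --pt "0 2.7 0 0" --pt "0 3 0 0"

```text
clock: 20.55
eef_pos: [598.0, 38.2, 187.1]
orientation: [-1.571, -0.001, 0.385]
contact_force: [2.4, 1.5, 6.0]
gripper_width: 0.7
```

```bash
python3 look.py s9.png
```

```text
clk 20.55 [ 568.1 -190.6  187.1] [-1.571e+00 -6.000e-04  3.852e-01] [2.4 1.5 6. ] [ 0.29 -0.4   0.03] 0.7
31 [[552.4, -203.3, 158.3], [552.5, -199.6, 158.6], [564.0, -176.5, 160.9], [585.6, -171.3, 171.5], [586.4, -171.2, 171.8]]
```

View pics/s9.png

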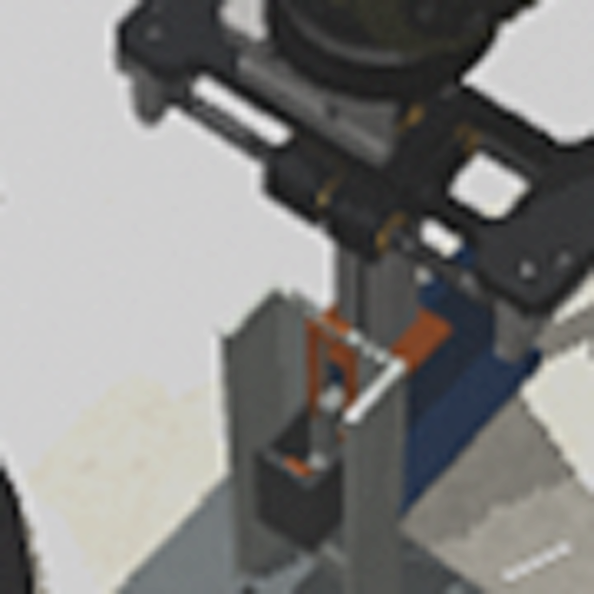

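The hook is moving down smoothly at about 6 N. The nose (crop (316,460)) is sliding past the catch.

Emit:
play_rows --pt "0 0.3 0 0" --pt "0 0.6 0 0" --pt "0 0.9 0 0" --pt "0 1.2 0 0" --pt "0 1.4 0 0" --pt "0 1.6 0 0" --pt "0 1.8 0 0" --pt "0 2 0 0"

```text
clock: 21.6
eef_pos: [598.1, 38.2, 185.2]
orientation: [-1.571, -0.001, 0.385]
contact_force: [3.3, 1.0, 5.0]
gripper_width: 0.5
```

Emit:
play_rows --pt "0 0.3 0 0" --pt "0 0.6 0 0" --pt "0 0.9 0 0" --pt "0 1.2 0 0" --pt "0 1.4 0 0" --pt "0 1.6 0 0" --pt "0 1.8 0 0" --pt "0 2 0 0"

```text
clock: 22.6
eef_pos: [597.6, 38.1, 182.6]
orientation: [-1.571, 0.001, 0.385]
contact_force: [-0.3, 0.4, 3.7]
gripper_width: 0.4
```

Emit:
play_rows --pt "0 0.2 0 0" --pt "0 0.4 0 0" --pt "0 0.6 0 0" --pt "0 0.8 0 0" --pt "0 1.0 0 0" --pt "0 1.2 0 0" --pt "0 1.2 0 0" --pt "0 1.2 0 0"

```text
clock: 23.6
eef_pos: [597.8, 38.0, 182.4]
orientation: [-1.571, -0.0, 0.385]
contact_force: [-4.4, -0.9, 10.3]
gripper_width: 0.3
```

Emit:
play_rows --pt "0 0.2 0 0" --pt "0 0.4 0 0" --pt "0 0.6 0 0" --pt "0 0.8 0 0" --pt "0 1.0 0 0" --pt "0 1.0 0 0" --pt "0 1.0 0 0" --pt "0 1.0 0 0"

```text
clock: 24.6
eef_pos: [597.9, 37.9, 182.3]
orientation: [-1.572, -0.001, 0.385]
contact_force: [-7.1, -2.6, 15.8]
gripper_width: 0.6
```

```bash
python3 look.py s10.png
```

```text
clk 24.6 [ 567.9 -190.9  182.3] [-1.5717e+00 -9.0000e-04  3.8510e-01] [-7.1 -2.6 15.8] [-0.31  1.37 -0.03] 0.6
30 [[551.9, -197.4, 153.9], [552.5, -197.1, 154.1], [562.8, -177.5, 156.2], [586.7, -171.6, 163.9], [586.8, -171.5, 169.6]]
```

View pics/s10.png

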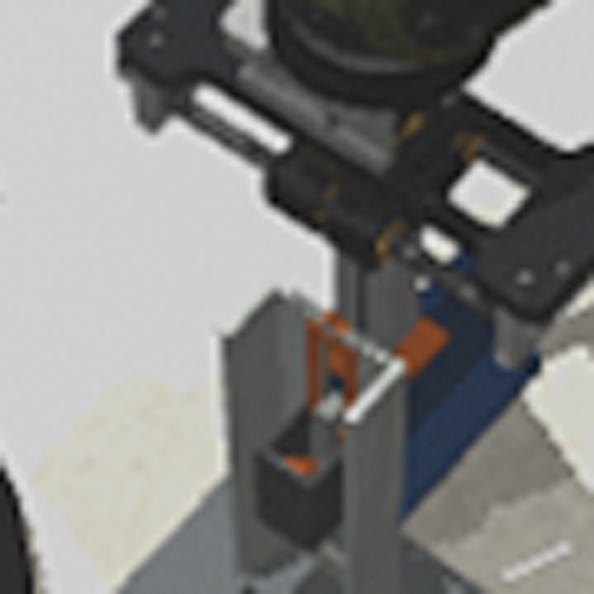

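The nose is now hidden below the orange catch (crop (300,465)). The force dropped at the snap, then rose sharply to 16 N. I'll press very slightly more to confirm the seat, then lift away.

Emit:
play_rows --pt "0 0.2 0 0" --pt "0 0.4 0 0" --pt "0 0.6 0 0" --pt "0 0.6 0 0" --pt "0 0.6 0 0" --pt "0 0.6 0 0" --pt "0 0.6 0 0" --pt "0 0.6 0 0"

```text
clock: 25.65
eef_pos: [598.0, 37.8, 182.3]
orientation: [-1.572, -0.001, 0.385]
contact_force: [-9.1, -2.4, 20.9]
gripper_width: 0.6
```

Emit:
play_rows --pt "0 -1 0 0" --pt "0 -2 0 0" --pt "0 -8 0 0" --pt "0 -25 0 0" --pt "0 -50 0 0" --pt "-30 -70 0 0" --pt "-80 -80 0 0" --pt "-130 -80 0 0"

```text
clock: 26.65
eef_pos: [476.3, -11.1, 261.7]
orientation: [-1.572, -0.002, 0.386]
contact_force: [0.2, -0.0, -0.5]
gripper_width: 0.7
```

```bash
python3 look.py s11.png
python3 - <<'E'
from h import *
p,d=snapshot('top');save('t2.png',p)
p,d=snapshot('scene');save('s12.png',np.clip(cv2.resize(p[205:265,295:345],None,fx=11,fy=10,interpolation=cv2.INTER_CUBIC).astype(float)*2,0,255).astype(np.uint8));save('s13.png',p)
E
```

```text
clk 26.65 [ 436.8 -190.3  261.7] [-1.5719 -0.0019  0.3856] [ 0.2 -0.  -0.5] [ 0.06 -0.03 -0.  ] 0.7
115 [[551.3, -209.2, 152.8], [552.0, -208.8, 153.3], [561.6, -190.0, 156.0], [584.8, -169.9, 159.6], [587.1, -169.6, 160.9]]
```

View pics/s12.png

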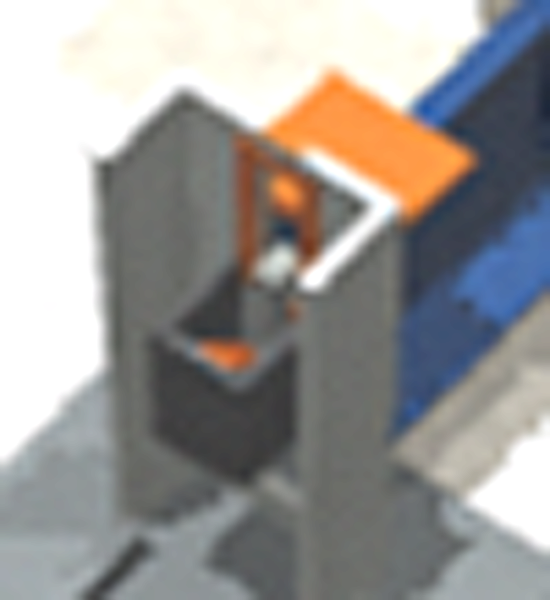

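View pics/s13.png

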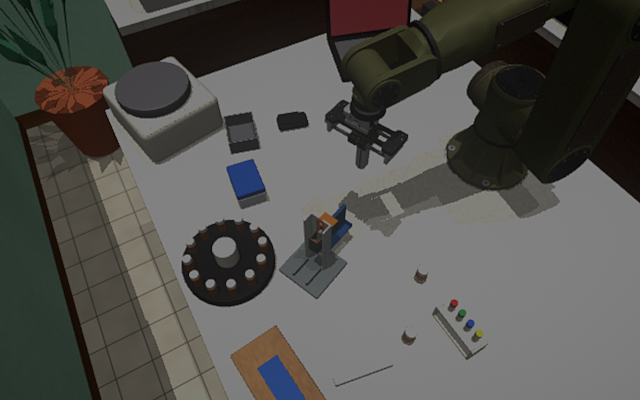

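The bracket sits flat against the upright, with the orange catch at crop (228,353) and the nose below it. All bystanders look unmoved. I'll compare the catch with its initial, sprung-out picture.

Run:
```python
import cv2,numpy as np
a=cv2.imread('pics/scene1.png');b=cv2.imread('pics/s13.png')
f=lambda i:np.clip(cv2.resize(i[228:252,305:333],None,fx=14,fy=14,interpolation=cv2.INTER_NEAREST)*2.0,0,255).astype(np.uint8)
cv2.imwrite('pics/cmp.png',np.hstack([f(a),f(b)]))
s=cv2.imread('s4raw.png')
for n,i in(('start',a),('now',b),):
    r=i[236:246,308:324].astype(int);m=r[...,2]>r[...,0]+40;v,u=np.nonzero(m);print(n,m.sum(),u.mean()+308,v.mean()+236)
d=np.abs(a.astype(int)-b).sum(2)
for nm,(r0,r1,c0,c1) in dict(tip=(155,210,222,270),bin=(105,155,220,262),mouse=(105,132,272,312),rack=(295,360,428,490),vialA=(262,288,408,432),vialB=(322,348,396,420),rail=(360,388,328,396)).items(): print(nm,(d[r0:r1,c0:c1]>90).sum())
```

```text
start 7 315.2857142857143 240.14285714285714
now 9 315.3333333333333 239.88888888888889
tip 0
bin 0
mouse 0
rack 0
vialA 0
vialB 0
rail 0
```

View pics/cmp.png

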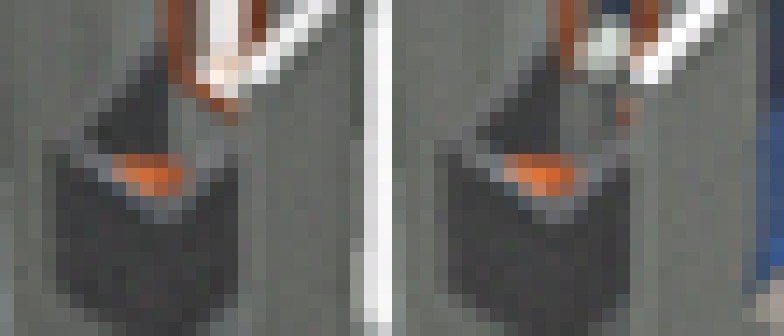

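The catch has the same shape and position as at the start, so it is sprung out. None of the bystanders moved. Handing in.

```bash
python3 -c "
from workcell import *
print(job_done())"
```

```text
the job is handed in; nothing more can be done
None
```

The bracket is fitted: its hook went through the orange-framed slot, I lowered it behind the face, and it is pressed home with the spring catch out over it. I gripped it by the web to hook it in, let go once the catch began to resist, and pressed it down on the orange pad with shut fingers.

**Seating:** the force rose to about 6 N as the nose pushed past the catch and fell to 3.7 N at the snap. It then climbed to 21 N with almost no further movement (about 0.3 mm), so the bracket is on its seat. By the arm's pose, hook_root is then about 20 mm below the slot, inside the expected 9 to 22 mm.

**Final checks:**
- **Catch:** it appears in the same place in the picture as before the press, but covers only a few pixels, so this is supporting evidence alongside the force.
- **Bystanders:** in before-and-after scene pictures, none of them moved.
- **Arm:** it was clear of the bracket, with no contact force. The last move ended at 26.65 s, before a few brief camera shots.

The highest reading was about 23 N in total, against the 60 N limit. Forces were read only at the end of each one-second move and in occasional spot checks, so brief peaks in between were not seen. No check failed or disagreed, except the scene camera reading the pad about 1 mm lower than the arm pose did, which is within its calibration.

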